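# Snap the column collar shut with pliers

## Task

The white snap collar round the glass column on its stand has sprung open. Take the pliers from their wooden rest, put the jaws over the collar's two ears and squeeze until the press stud clicks home and stays shut, firmly but without crushing it and without touching the stand or collar with the gripper itself. Then lay the pliers back on the rest as you found them, open and flat on both bars, and leave the beaker, jar and weight alone.

Things in the scene. Friction and masses are not known exactly. Their poses are not given: they have to be found in the camera images.
- stand: Fixed stand: grey base 100 x 110 x 14 mm, aluminium socket 44 mm wide up to z 60 mm, upright glass column 31 mm wide, rim 38 mm, top at z 141 mm. Origin on the column's axis at table level; its -x side faces roughly to the robot. It carries the snap collar. Squeezing the ears with over 20 N (two sides together 40 N) crushes the collar.
- collar_mid (a point): Centre of the white plastic snap collar, on the column's axis, z 70 mm. Collar about 44 mm wide, z 62 to 78 mm, with two ears; x axis points from the ears to the column, z up. It can be turned on the column up to 0.3 rad each way from the stand's -x, against light friction (about 3 N at the ears).
- ear_fixed (a point): Middle of the outer face of the fixed ear (-y side), 32 mm from the column's axis, z 70 mm. Each ear is a plate from 20 to 40 mm from the axis, 6 mm thick, 16 mm tall. A steel screw head 12 mm wide sits here and stands out 0 to 3 mm from the face, differently each time (not measured), so the jaw width at the click varies. Axes as the collar's.
- ear_moving (a point): Middle of the outer face of the moving ear (+y side), 52 mm in front of the hinge at the collar's back. The ear points are 22 mm apart open (the ear then splayed 0.16 rad, its point axes too), 14 mm shut (under 16 mm counts). It takes about 10 to 14 N on the ears; the force climbs, drops as the stud snaps in, and climbs again on the stop.
- rest: Fixed wooden rest: two cross bars on a board, bar tops at z 35 mm. Origin at table level under the pliers' pivot; the front bar (26 mm wide) is centred there, the rear bar (20 mm wide, 120 mm long) 106 mm towards the rest's -x. The board between is 8 mm high: the fingers go down between the bars.
- pliers: Spring-open pliers, about 120 g, lying flat on the rest, 18 mm thick; black handles towards its -x, steel jaws towards +x. Origin on the pivot axis at the underside. Open, its x axis is the middle line (closed by q, that line is turned by -q/2 about z). It balances within 4 mm of the grip point.
- jaw_mid (a point): Point midway between the jaw pins of the open pliers, 50 mm ahead of the pivot, at mid thickness. The jaws end in two upright round pins, 8 mm in diameter, 14 mm tall, 34 mm clear between them when open; the gap behind them is free for the ears for 25 mm. Gripped at the handles, the pins creep about 7 mm forward as the jaws close.
- pliers_grip (a point): Grip point between the handles, 75 mm behind the pivot, at mid thickness. Handles 10 mm wide, 18 mm tall, 64 mm over the outer faces here when open (0.09 rad splay each). 1.5 mm of squeeze closes the jaws 1 mm; 60 mm holds them lightly, the click comes between 45 and 36 mm. The spring takes 7 N open, 11 N closed; force above that reaches the jaws 1.3 times.
- pliers_b (a joint): Closing angle of the pliers: 0 open (by its own spring), 0.46 rad fully closed.
- beaker: Bystander: glass beaker, 64 mm wide, 85 mm tall; origin under its centre.
- jar: Bystander: amber jar, 52 mm wide, 75 mm tall; origin under its centre.
- weight: Bystander: brass weight, 40 mm wide, 48 mm tall; origin under its centre.
Things that resemble listed ones, but are neither listed nor needed, are in the scene too. There is more than one size of the stand; the job needs the smaller. What is shaped like the pliers but pink is not meant.

How it is judged:
By the outcome, as a careful person would: the job done as asked, in the order asked, and still so for the second after the job is handed in, with the robot touching nothing.
It also fails if it takes over 70 s, if anything falls off the work surface, if the arm or the gripper's body presses on something with over 40 N, if the wrist force passes 120 N, or if a joint passes its speed limit or range.

## Robot

A 6-joint arm with a two-finger parallel gripper is mounted at the origin on the work surface. World frame = base frame: x ahead of the robot, y to its left, z up, the work surface at z = 0. Lengths are in m, angles in rad, forces in N, time in s.
With the tool pointing down it reaches from about 0.225 to 0.875 m from the base axis. Payload 3.4 kg.
Tool frame: the origin (TCP) lies on the centre line of the jaws, within the pads' length; the fingertips stand 8 mm ahead of it and the grasp point (between the pads) lies 11 mm behind it; z points along the fingers, y is the line along which they close (so a half turn about z gives the same grasp; the last joint's range is limited). The gripper opens to 85 mm and grips with 20 to 120 N. Pads are 22 mm wide; open, the fingers measure 114 mm over their backs; the gripper's body (76 mm by 85 mm) begins 54 mm behind the grasp point. The pads swing forward as they close: fully open they stand 13 mm farther back than shut.
Start: joints at [-1.27, 0.276, 1.505, -0, 1.361, -0.121], TCP at [0.235, -0.525, 0.239] pointing down, gripper open.
Joint ranges: [-2.89, 2.89], [-0.75, 2.08], [0.22, 2.7], [-1.18, 4.32], [0.11, 2.71], [-2.7, 2.7]. Speed limits (rad/s): [2.57, 2.57, 3.14, 3.14, 3.14, 3.14].

## Interface

Orientations are given as a 3x3 rotation matrix whose columns are the frame's x, y, z axes.
In Python, from station import ctrl gives the robot as it stands.
- The arm moves only by the tool send_rows, never from a script. Its argument "motion" is a list that holds one entry, the list of rows, each a list of 5 numbers: the shift along the tool's x, y, z in parts of the range, where 1.0 means 75 cm, then the turn about the tool's z in normalised numbers (1 is 45 degrees), then the closure, from 0 (fully open) to 1 (shut). A call has exactly 8 rows; each row is the pose to reach, as a shift and turn from the pose commanded when the call began, along the tool's axes at that moment; what a row does not reach only later rows make up. A row lasts 1/10 s, in which the tool goes at most 50 mm and 8.59 degrees, less where a joint would pass 70% of its speed; a pose out of reach is approached as far as the arm can. Shift and turn numbers lie between -1 and 1, and a call with a number outside is refused. A call with a gripper value outside its range is refused whole. The fingers move at their own pace and stop on an object; "newtons" is the grip in N (left out, the last holds). Time passes only in rows, so rows that repeat a pose let the fingers close, or fill a call up. It gives the time, the measured TCP pose, the force, the opening and the grip force at its end, in the units of the state.
- ctrl.read_state(): the state, without advancing time (a new reading comes with each control period).
- ctrl.capture(name): name is "side" or "top" or "wrist"; returns the picture (480x640x3 uint8, red, green, blue); there is no depth.
- ctrl.get_calibration(name): a dict with "fx", "fy", "cx", "cy" (pixels), "T" (4x4, takes a point from camera to world coordinates). Camera axes: x right, y down, z forward; pixel columns grow to the right and rows downward; lengths in m; the calibration is good to about 2 mm. A picture is of the moment at which its call begins: read the wrist's pose just before it. get_calibration takes no time and is no camera call; for the wrist camera it gives the pose at the moment of the call.
- ctrl.job_done(): hands the job in; it is judged then, once.
The state is a dict: "clock": time; "joint_positions": joint angles; "joint_vel": joint speeds; "tau": joint torques, N m; "tcp_pos": TCP position; "eef_rot": TCP orientation; "force": force on the tool from outside, world axes, zero at the start; "torque": the same for the moment, N m; "width": finger opening in m; "grip_force": force on a finger pad.
Only numpy, scipy, OpenCV 4.12 (cv2) and the standard library are available. Lean on these libraries where they do the work, as an engineer would, in place of code of your own. Each camera call takes 0.05 s, during which the arm holds its last target. There are 200 camera calls.

## Working session

There is one attempt and no reset: what is moved stays moved. The work goes in short steps, Python scripts to look and compute and a tool call to move; the robot and the scene stay as the last step left them, time stands still between calls to the robot, and variables do not carry over. Pictures are saved under pics/ and viewed, at most 10 in all, crops included, and the job is handed in when it is done.

Besides the shell and the picture viewer there is one more tool, called in YAML: its name, and indented under it one key for each argument. send_rows: Moves the arm, as the interface text tells. Its arguments: {"type":"object","properties":{"motion":{"type":"array"},"newtons":{"type":"number"}},"required":["motion"]}

```bash
mkdir -p pics; ls; python3 - <<'E'
from station import ctrl
import cv2,numpy as np
s=ctrl.read_state();print(s)
for n in ("top","side"):
    im=ctrl.capture(n);cv2.imwrite(f"pics/{n}0.png",im[:,:,::-1])
    c=ctrl.get_calibration(n);print(n,c)
E
```

```text
pics
{'clock': 0.0, 'joint_positions': array([-1.26999422e+00,  2.76633104e-01,  1.50614548e+00, -4.61150199e-06,
        1.36067899e+00, -1.21013535e-01]), 'joint_vel': array([ 1.66265676e-03, -1.05878976e-03,  1.77664283e-04,  3.30684766e-04,
        3.17079763e-03,  9.59821345e-05]), 'tau': array([-3.51018061e-04, -4.16780877e+01, -2.45806199e+01, -2.87402690e-04,
        1.09448552e-02, -6.02581238e-06]), 'tcp_pos': array([ 0.23524965, -0.52411568,  0.23841303]), 'eef_rot': array([[ 9.12346754e-01,  4.09417991e-01, -5.56857723e-04],
       [ 4.09418310e-01, -9.12345044e-01,  1.77984633e-03],
       [ 2.20654725e-04, -1.85182477e-03, -9.99998261e-01]]), 'force': array([ 1.19818098, -0.42511442,  0.06688437]), 'torque': array([-0.00756682,  0.01715653, -0.0570484 ]), 'grip_force': 0.0, 'width': 0.08547176728290898}
top {'fx': 488.11175543215603, 'fy': 488.11175543215603, 'cx': 328.56725172650687, 'cy': 234.95642769959707, 'T': array([[-0.02768079, -0.99722095,  0.0691676 ,  0.60482425],
       [-0.99948185,  0.02647371, -0.0183078 ,  0.02252638],
       [ 0.0164258 , -0.06963854, -0.99743705,  1.03054849],
       [ 0.        ,  0.        ,  0.        ,  1.        ]])}
side {'fx': 498.71384466548903, 'fy': 498.71384466548903, 'cx': 321.9317405297604, 'cy': 229.2013937185294, 'T': array([[ 0.87789013, -0.34610487,  0.33093857,  0.3366171 ],
       [-0.47862822, -0.6126012 ,  0.62899507, -0.6111532 ],
       [-0.01496489, -0.71058511, -0.7034521 ,  0.75233716],
       [ 0.        ,  0.        ,  0.        ,  1.        ]])}
```

View pics/top0.png

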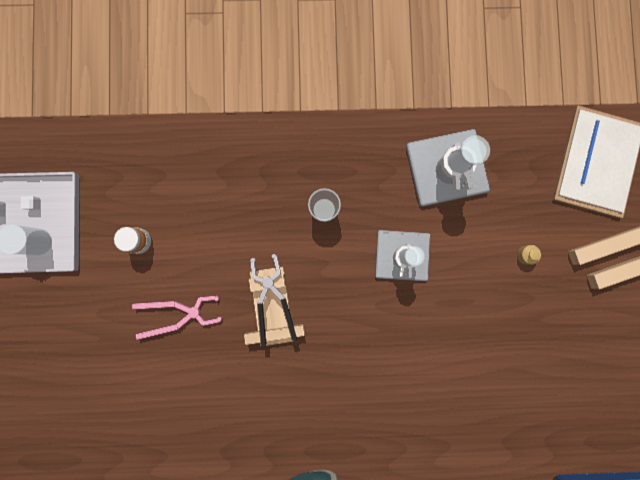

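View pics/side0.png

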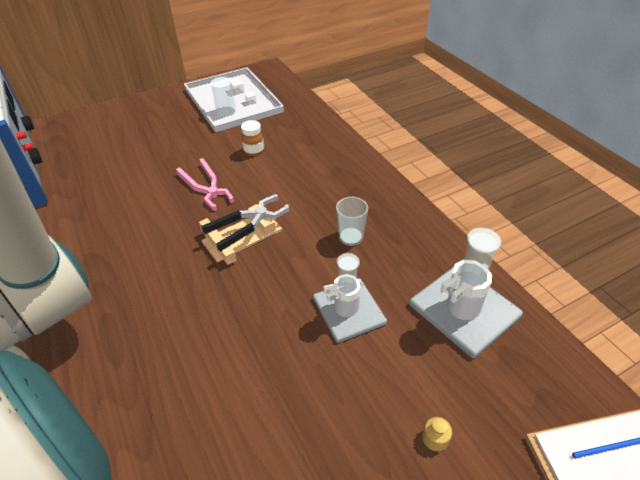

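Top view candidates:
- **Pliers:** the grey and black pair on the wooden rest at top (268,285) is the one wanted. The pink pair at (193,312) is not meant.
- **Stands:** the smaller one has its base at (403,257), about 52 px or 107 mm, and is the one wanted. The larger one at (450,168) is about 75 px.
- **Bystanders:** beaker (324,205), jar (132,240), weight (530,255).

I'll check the choice in one close crop and measure.

```bash
cat > h.py <<'E'
from station import ctrl
import cv2,numpy as np
def ray(c,u,v):
    d=np.array([(u-c["cx"])/c["fx"],(v-c["cy"])/c["fy"],1.]);T=c["T"];return T[:3,3],T[:3,:3]@d
def plane(c,u,v,z):
    o,d=ray(c,u,v);return o+d*(z-o[2])/d[2]
def proj(c,p):
    T=c["T"];q=T[:3,:3].T@(np.asarray(p,float)-T[:3,3]);return np.array([c["fx"]*q[0]/q[2]+c["cx"],c["fy"]*q[1]/q[2]+c["cy"]])
def tri(*rays):
    A=np.zeros((3,3));b=np.zeros(3)
    for o,d in rays:
        d=d/np.linalg.norm(d);M=np.eye(3)-np.outer(d,d);A+=M;b+=M@o
    return np.linalg.solve(A,b)
def blobs(mask,amin=30):
    n,l,s,c=cv2.connectedComponentsWithStats(mask.astype(np.uint8))
    return [(l==i,s[i],c[i]) for i in range(1,n) if s[i][4]>=amin]
E
python3 - <<'E'
from h import *
im=cv2.imread("pics/top0.png");c=ctrl.get_calibration("top")
a=cv2.resize(im[245:355,235:315],None,fx=5,fy=5,interpolation=cv2.INTER_CUBIC)
b=cv2.resize(im[220:300,365:440],None,fx=5,fy=5,interpolation=cv2.INTER_CUBIC)
o=np.zeros((550,775,3),np.uint8);o[:,:400]=a;o[:400,400:]=b;cv2.imwrite("pics/crop1.png",o)
hsv=cv2.cvtColor(im,cv2.COLOR_BGR2HSV)
roi=np.zeros(im.shape[:2],bool);roi[245:355,235:315]=1
dark=(im.max(2)<40)&roi
for m,s,ce in blobs(dark,20):
    ys,xs=np.nonzero(m);print("dark",s,ce,plane(c,*ce,0.044), cv2.minAreaRect(np.c_[xs,ys].astype(np.float32)))
grey=(hsv[...,1]<50)&(hsv[...,2]>90)&roi
for m,s,ce in blobs(grey,20): print("grey",s,ce,plane(c,*ce,0.044))
roi[:]=0;roi[220:300,365:440]=1
st=(hsv[...,1]<60)&(hsv[...,2]>90)&roi
for m,s,ce in blobs(st,200):
    ys,xs=np.nonzero(m);r=cv2.minAreaRect(np.c_[xs,ys].astype(np.float32));print("stand",s,r,plane(c,*r[0],0.014))
    for p in cv2.boxPoints(r): print(plane(c,*p,0.014))
E
```

```text
grey [250 254  35  50 543] [267.08287293 279.69797422] [0.58643144 0.13042832 0.044     ]
stand [ 375  230   55   51 2527] ((402.49420166015625, 255.09339904785156), (53.27105712890625, 48.156036376953125), 3.5763344764709473) [ 0.62910659 -0.14922973  0.014     ]
[ 0.5842552  -0.08894281  0.014     ]
[ 0.68425581 -0.09866968  0.014     ]
[ 0.67433137 -0.21001855  0.014     ]
[ 0.57426835 -0.19950463  0.014     ]
```

View pics/crop1.png

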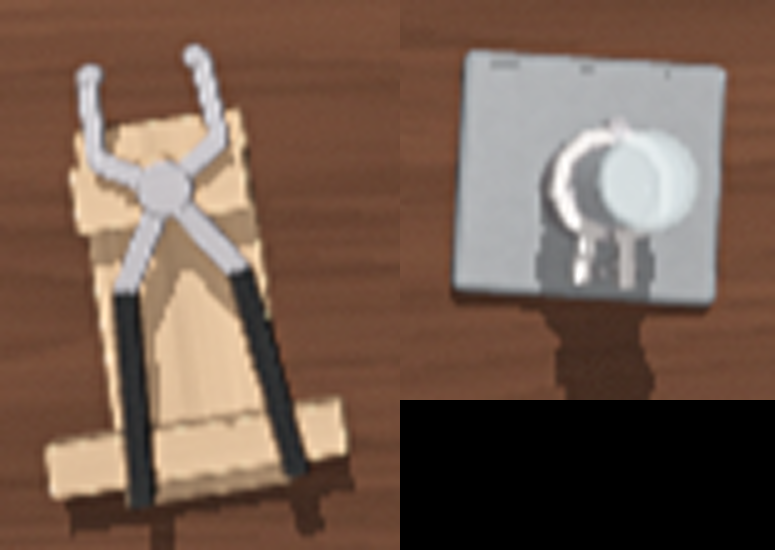

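The crop confirms both choices. The pliers' pivot is at about (267.8,282.6), with pins at (252.8,260) and (273.8,256). The small stand's collar ears point towards the robot, at about (481–490,265).

```bash
python3 - <<'E'
from h import *
c=ctrl.get_calibration("top")
P=plane(c,267.8,282.6,.053);a=plane(c,252.8,260,.052);b=plane(c,273.8,256,.052)
m=(a+b)/2;d=(m-P)[:2];print(P,a,b,np.linalg.norm(d),np.degrees(np.arctan2(d[1],d[0])),np.linalg.norm(a-b))
# rest axis : handle rear ends
h1=plane(c,235+140/5,245+500/5,.053);h2=plane(c,235+295/5,245+470/5,.053);e=P-(h1+h2)/2;print(h1,h2,np.degrees(np.arctan2(e[1],e[0])))
# rear bar ends
l=plane(c,235+50/5,245+455/5,.035);r=plane(c,235+345/5,245+415/5,.035);print("bar",l,r,np.degrees(np.arctan2(*(l-r)[[1,0]])))
u=d/np.linalg.norm(d);g=P[:2]-.075*u;print("grip",g)
s=ctrl.read_state();R=s["eef_rot"]
w=ctrl.get_calibration("wrist");print("cam in tool",R.T@(w["T"][:3,3]-s["tcp_pos"]),R.T@w["T"][:3,:3],w["fx"],w["cx"],w["cy"])
print("shift to grip,z .2:",R.T@(np.array([*g,.2])-s["tcp_pos"]))
# ears
for q in [(365+ (481-400)/5,0)]: pass
for u_,v_ in [(580-400,285),(626-400,285),(585-400,238),(625-400,238)]: print(plane(c,365+u_/5,220+v_/5,.078))
E
```

```text
[0.58080718 0.12812894 0.053     ] [0.62656838 0.15727749 0.052     ] [0.63341194 0.11525501 0.052     ] 0.0498515960782541 9.394462560176496 0.04257607863139699
[0.45854479 0.13990748 0.053     ] [0.46839885 0.07858475 0.053     ] 9.142247637175805
bar [0.47479399 0.17783313 0.035     ] [0.48718484 0.05898455 0.035     ] 95.95200623804084
grip [0.50681308 0.11588665]
cam in tool [ 0.07263602 -0.00080039 -0.13531027] [[ 7.13030203e-04 -9.56999007e-01 -2.90090317e-01]
 [ 9.99999745e-01  6.92742714e-04  1.72621866e-04]
 [ 3.57589986e-05 -2.90090366e-01  9.56999257e-01]] 346.98324573551344 321.74636681752315 241.3942867750327
shift to grip,z .2: [ 0.50977861 -0.47271519  0.03939135]
[ 0.58499691 -0.13386354  0.078     ]
[ 0.58449415 -0.15184405  0.078     ]
[ 0.60321559 -0.13651566  0.078     ]
[ 0.60278273 -0.15217247  0.078     ]
```

The rows are not in the units I measure in: shifts go in shares of 75 cm and turns go in shares of 45 degrees. I convert before sending: 0.36 m / 0.75 = 0.48, -0.022 m / 0.75 = -0.0293, 24 degrees / 45 = 0.5333.

send_rows:
  motion:
    - [[0.0667, -0.04, -0.004, 0.1778, 0], [0.1333, -0.08, -0.008, 0.3556, 0], [0.2, -0.12, -0.012, 0.5333, 0], [0.26, -0.1573, -0.016, 0.5333, 0], [0.32, -0.1933, -0.0187, 0.5333, 0], [0.3733, -0.2267, -0.0227, 0.5333, 0], [0.4267, -0.2573, -0.0267, 0.5333, 0], [0.48, -0.2867, -0.0293, 0.5333, 0]]
  newtons: 20

```text
clock: 0.9
tcp_pos: [0.4638, -0.1962, 0.2603]
eef_rot: [[1.0, 0.003, -0.0], [0.003, -1.0, -0.0], [-0.0, 0.0, -1.0]]
force: [0.2, -0.8, 0.5]
width: 0.0855
grip_force: 0.0
```

To row units: 0.035 m / 0.75 = 0.0467, 0.03 m / 0.75 = 0.04.

send_rows:
  motion:
    - [[0.0267, -0.0107, 0, 0, 0], [0.04, -0.016, 0, 0, 0], [0.0467, -0.0187, 0, 0, 0], [0.0467, -0.0187, 0, 0, 0], [0.0467, -0.0187, 0, 0, 0], [0.0467, -0.0187, 0, 0, 0], [0.0467, -0.0187, 0, 0, 0], [0.0467, -0.0187, 0, 0, 0]]

```text
clock: 1.7
tcp_pos: [0.4978, -0.1845, 0.2604]
eef_rot: [[1.0, 0.002, 0.0], [0.002, -1.0, -0.0], [0.0, 0.0, -1.0]]
force: [-0.7, 0.5, 0.2]
width: 0.0855
grip_force: 0.0
```

```bash
python3 - <<'E'
from h import *
s=ctrl.read_state();w=ctrl.get_calibration("wrist");im=ctrl.capture("wrist")
print(s["clock"],s["tcp_pos"],s["eef_rot"],s["force"])
cv2.imwrite("pics/w1.png",im[:,:,::-1]);np.savez("w1.npz",im=im,**w)
E
```

```text
1.7 [ 0.49779296 -0.18451963  0.26036598] [[ 9.99998134e-01  1.93115988e-03  5.74055852e-05]
 [ 1.93117328e-03 -9.99998108e-01 -2.34288516e-04]
 [ 5.69530280e-05  2.34398939e-04 -9.99999971e-01]] [-0.74063633  0.50549854  0.22422535]
```

View pics/w1.png

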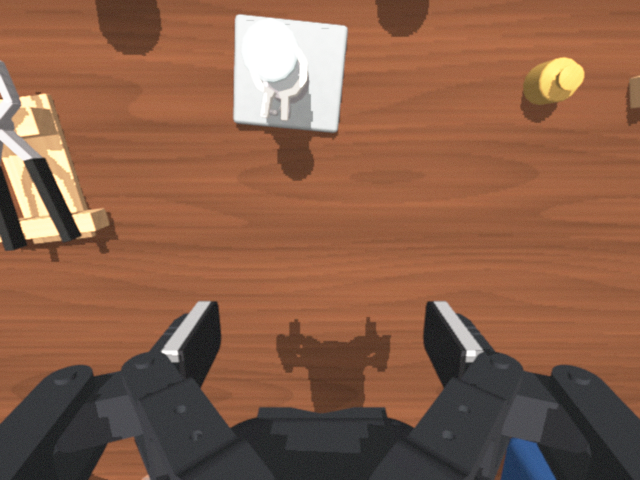

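```bash
python3 - <<'E'
import cv2
im=cv2.imread("pics/w1.png");t=cv2.imread("pics/top0.png");s=cv2.imread("pics/side0.png")
import numpy as np
o=np.zeros((560,800,3),np.uint8)
o[:,:400]=cv2.resize(im[55:125,250:300],(400,560),interpolation=cv2.INTER_CUBIC)
o[:480,400:]=cv2.resize(s[265:325,315:365],(400,480),interpolation=cv2.INTER_CUBIC)
cv2.imwrite("pics/crop2.png",o)
E
```

```text
(no output)
```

View pics/crop2.png

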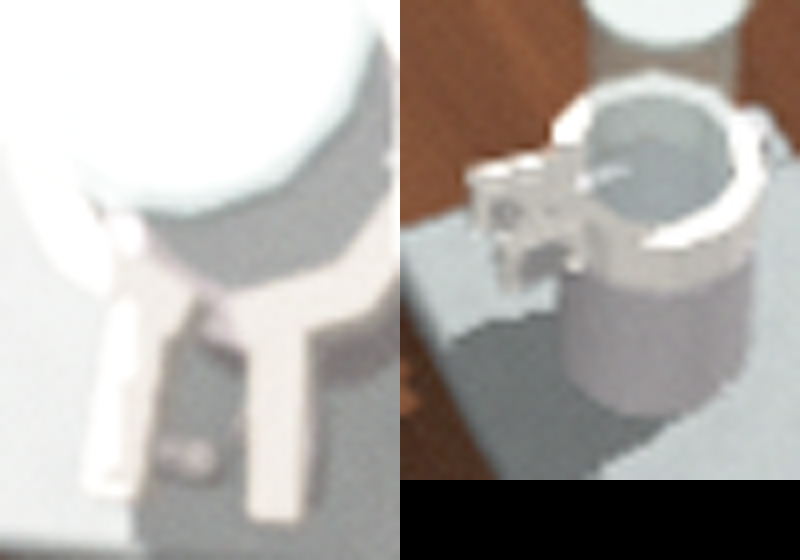

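```bash
python3 - <<'E'
from h import *
w=dict(np.load("w1.npz"))
f=lambda x,y,z=.078:plane(w,250+x/8,55+y/8,z)[:2]
ft=f(276,518);fr=f(279,340);mt=f(105,490);mr=f(150,300)
d=fr-ft;ang=np.degrees(np.arctan2(d[1],d[0]));print("fixed",ft,fr,ang,np.linalg.norm(d)*1e3)
dm=mr-mt;print("moving",mt,mr,np.degrees(np.arctan2(dm[1],dm[0])),np.linalg.norm(mt-ft)*1e3)
c=ctrl.get_calibration("top")
# fixed/moving ears tips from top: crop scale5
print("top tips",plane(c,365+178/5,220+286/5,.078)[:2],plane(c,365+226/5,220+288/5,.078)[:2])
# ring centre from top: inner/outer ring left edge 552, bottom 238?, back 125
# base corners in wrist image
hsv=cv2.cvtColor(w["im"],cv2.COLOR_RGB2HSV)
roi=np.zeros(hsv.shape[:2],bool);roi[5:140,225:355]=1
m=((hsv[...,1]<70)&(hsv[...,2]>90)&roi)
m=max(blobs(m,200),key=lambda b:b[1][4])[0];ys,xs=np.nonzero(m)
r=cv2.minAreaRect(np.c_[xs,ys].astype(np.float32));print("base",plane(w,*r[0],.014)[:2],[plane(w,*p,.014)[:2].round(4) for p in cv2.boxPoints(r)])
for a in (ang,-5.7,-3,0):
    u=np.array([np.cos(np.radians(a)),np.sin(np.radians(a))]);n=np.array([-u[1],u[0]])
    print(a,"axis from fixed tip",ft+.040*u+.004*n)
E
```

```text
fixed [ 0.58379458 -0.15198342] [ 0.60165622 -0.15281036] -2.650731267214332 17.880777646211758
moving [ 0.58659592 -0.13363488] [ 0.60554798 -0.13927275] -16.56672290513086 18.56115548890287
top tips [ 0.58463052 -0.13306727] [ 0.58332915 -0.15179816]
base [ 0.63061135 -0.14872485] [array([ 0.5843, -0.0831]), array([ 0.6828, -0.1012]), array([ 0.6736, -0.2097]), array([ 0.5734, -0.2008])]
-2.650731267214332 axis from fixed tip [ 0.62393677 -0.1498376 ]
-5.7 axis from fixed tip [ 0.62399408 -0.15197599]
-3 axis from fixed tip [ 0.6239491  -0.15008234]
0 axis from fixed tip [ 0.62379458 -0.14798342]
```

The wrist view shows the fixed ear tip at crop (276,518) and the moving ear tip at (105,490). That puts the column axis near (0.624,-0.150) with the collar angled about -4.5°. I'm going to the pliers now.

To row units: -0.3 m / 0.75 = -0.4, 0.03 m / 0.75 = 0.04, -9.2 degrees / 45 = -0.2044.

send_rows:
  motion:
    - [[0.0013, -0.06, 0, -0.0889, 0], [0.0027, -0.12, 0, -0.2044, 0], [0.0053, -0.18, 0.0133, -0.2044, 0], [0.008, -0.24, 0.04, -0.2044, 0], [0.0107, -0.3, 0.0667, -0.2044, 0], [0.012, -0.3533, 0.0933, -0.2044, 0], [0.012, -0.3867, 0.12, -0.2044, 0], [0.012, -0.4, 0.1333, -0.2044, 0]]

```text
clock: 2.55
tcp_pos: [0.5051, 0.118, 0.1587]
eef_rot: [[0.986, 0.166, -0.003], [0.166, -0.986, 0.0], [-0.002, -0.001, -1.0]]
force: [0.3, -0.2, 0.1]
width: 0.0856
grip_force: 0.0
```

send_rows:
  motion:
    - [[0, 0, 0, 0, 0], [0, 0, 0, 0, 0], [0, 0, 0, 0, 0], [0, 0, 0, 0, 0], [0, 0, 0, 0, 0], [0, 0, 0, 0, 0], [0, 0, 0, 0, 0], [0, 0, 0, 0, 0]]

```text
clock: 3.35
tcp_pos: [0.5064, 0.1159, 0.1603]
eef_rot: [[0.987, 0.163, 0.0], [0.163, -0.987, -0.0], [0.0, 0.0, -1.0]]
force: [-0.2, -0.5, -0.7]
width: 0.0855
grip_force: 0.0
```

```bash
python3 - <<'E'
from h import *
s=ctrl.read_state();w=ctrl.get_calibration("wrist");im=ctrl.capture("wrist")
print(s["clock"],s["tcp_pos"],s["eef_rot"][:2,:2],s["force"])
cv2.imwrite("pics/w2.png",im[:,:,::-1]);np.savez("w2.npz",im=im,**w)
E
```

```text
3.35 [0.50636842 0.11587846 0.16029434] [[ 0.98668632  0.16263482]
 [ 0.16263483 -0.98668632]] [-0.15730812 -0.52927822 -0.70027016]
```

View pics/w2.png

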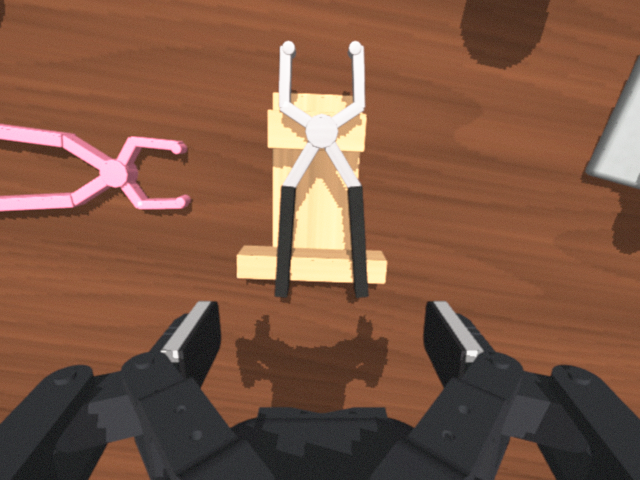

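The wrist view has the pliers' pivot at (321.5,131), pins at (288,47) and (356,47), and handle ends at (283,295) and (361,295). All of it is centred on the tool's mid line (cx 321.7).

```bash
python3 - <<'E'
from h import *
w=dict(np.load("w2.npz"));s=ctrl.read_state();R=s["eef_rot"];p=s["tcp_pos"]
f=lambda u,v,z:(R.T@(plane(w,u,v,z)-p)*1e3).round(1)
print("pivot",f(321.5,131,.053),"pins",f(288,47,.051),f(356,47,.051),"ends",f(283,295,.053),f(361,295,.053),"rearbar top edge",f(245,281,.035),f(245,247,.035),"front",f(317,111,.035),f(317,151,.035))
E
```

```text
pivot [ 75.9  -0.5 107.2] pins [126.3 -21.7 109.2] [126.3  21.2 109.2] ends [-43.9 -30.  107.2] [-43.9  29.8 107.2] rearbar top edge [-40.1 -62.7 125.2] [-11.1 -60.8 125.2] front [ 89.5  -3.7 125.2] [ 62.2  -3.8 125.2]
```

To row units: 0.132 m / 0.75 = 0.176, 0.001 m / 0.75 = 0.0013.

send_rows:
  motion:
    - [[0.0013, 0, 0.0533, 0, 0], [0.0013, 0, 0.1067, 0, 0], [0.0013, 0, 0.1467, 0, 0], [0.0013, 0, 0.1667, 0, 0], [0.0013, 0, 0.176, 0, 0], [0.0013, 0, 0.176, 0, 0], [0.0013, 0, 0.176, 0, 0.1], [0.0013, 0, 0.176, 0, 0.2]]
  newtons: 20

```text
clock: 4.2
tcp_pos: [0.5084, 0.1162, 0.0293]
eef_rot: [[0.987, 0.163, 0.003], [0.163, -0.987, 0.0], [0.003, 0.0, -1.0]]
force: [-0.4, -0.2, -0.3]
width: 0.0684
grip_force: 0.0
```

send_rows:
  motion:
    - [[0, 0, 0, 0, 0.22], [0, 0, 0, 0, 0.24], [0, 0, 0, 0, 0.26], [0, 0, 0, 0, 0.28], [0, 0, 0, 0, 0.3], [0, 0, 0, 0, 0.3], [0, 0, 0, 0, 0.3], [0, 0, 0, 0, 0.3]]

```text
clock: 5.0
tcp_pos: [0.5082, 0.1163, 0.0305]
eef_rot: [[0.987, 0.163, 0.003], [0.163, -0.987, 0.0], [0.003, 0.0, -1.0]]
force: [-2.8, 0.1, 13.4]
width: 0.0597
grip_force: 11.0
```

To row units: -0.09 m / 0.75 = -0.12, -0.085 m / 0.75 = -0.1133.

send_rows:
  motion:
    - [[0, 0, -0.0027, 0, 0.3], [0, 0, -0.008, 0, 0.3], [0, 0, -0.02, 0, 0.3], [0, 0, -0.04, 0, 0.3], [0, 0, -0.0667, 0, 0.3], [0, 0, -0.0933, 0, 0.3], [0, 0, -0.1133, 0, 0.3], [0, 0, -0.12, 0, 0.3]]

```text
clock: 5.8
tcp_pos: [0.5084, 0.1162, 0.1201]
eef_rot: [[0.987, 0.163, 0.003], [0.163, -0.987, 0.0], [0.003, 0.0, -1.0]]
force: [0.3, -0.2, -1.0]
width: 0.0603
grip_force: 6.3
```

```bash
python3 - <<'E'
from h import *
s=ctrl.read_state();w=ctrl.get_calibration("wrist");im=ctrl.capture("wrist");sd=ctrl.capture("side")
print(s["clock"],s["tcp_pos"],s["force"],s["width"],s["grip_force"])
np.savez("w3.npz",im=im,**w)
a=np.zeros((600,800,3),np.uint8);a[:300,:400]=im[:300,120:520];a[:,400:]=cv2.resize(sd[130:280,180:330],None,fx=2.667,fy=4)[:600,:400]
cv2.imwrite("pics/w3.png",a[:,:,::-1])
E
```

```text
5.8 [0.50838534 0.11621615 0.12014787] [ 0.31883464 -0.16188155 -0.95706158] 0.06028275578009568 6.349296077387407
```

View pics/w3.png

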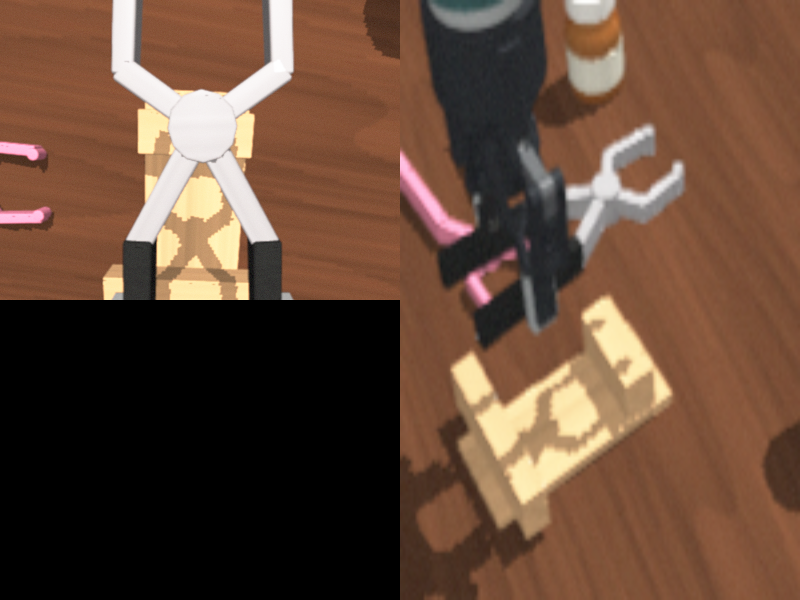

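```bash
python3 - <<'E'
from h import *
w=dict(np.load("w3.npz"));s=ctrl.read_state();R=s["eef_rot"];p=s["tcp_pos"];c=ctrl.get_calibration("side")
X=tri(ray(w,322,126),ray(c,180+207/2.667,130+185/4));print("pivot tri",X,R.T@(X-p))
for z in (.130,.136,.142): print(z,R.T@(plane(w,322,126,z)-p), R.T@(plane(c,180+207/2.667,130+185/4,z)-p))
for a,b in ((648,132),(681,168)):
  for z in (.135,.141,.147): print(a,z,(R.T@(plane(c,180+(a-400)/2.667,130+b/4,z)-p)).round(4))
# target
for ang in (-4.5,):
    u=np.array([np.cos(np.radians(ang)),np.sin(np.radians(ang))]);n=np.array([-u[1],u[0]]);ax=np.array([.624,-.150])
    for r in (.075,.036):
        t=ax-u*(r+.126)+.003*n;print(r,t,R.T@(np.array([*t,.12])-p))
E
```

```text
pivot tri [0.58417597 0.12849878 0.13991914] [ 0.07746646  0.00025554 -0.02079098]
0.13 [ 0.07649033 -0.00036656 -0.01087361] [ 0.08465754 -0.01031504 -0.01086228]
0.136 [ 0.07631923 -0.00037352 -0.01687391] [ 0.08108261 -0.0035642  -0.01686668]
0.142 [ 0.07614814 -0.00038047 -0.02287421] [ 0.07750768  0.00318663 -0.02287107]
648 0.135 [ 0.1295 -0.0213 -0.0158]
648 0.141 [ 0.1254 -0.0144 -0.0218]
648 0.147 [ 0.1214 -0.0074 -0.0278]
681 0.135 [ 0.1321  0.0189 -0.0158]
681 0.141 [ 0.1281  0.0254 -0.0218]
681 0.147 [ 0.124   0.0319 -0.0278]
0.075 [ 0.42385499 -0.13123897] [-0.12302349  0.2304325  -0.0011534 ]
0.036 [ 0.46273477 -0.13429887] [-0.08516018  0.23977944 -0.0010876 ]
```

To row units: 0.23 m / 0.75 = 0.3067, -0.125 m / 0.75 = -0.1667, 13.9 degrees / 45 = 0.3089.

send_rows:
  motion:
    - [[-0.0133, 0.02, 0, 0.0222, 0.3], [-0.036, 0.06, 0, 0.0889, 0.3], [-0.0627, 0.1093, 0, 0.1556, 0.3], [-0.0907, 0.16, 0, 0.2222, 0.3], [-0.1173, 0.2107, 0, 0.2889, 0.3], [-0.1427, 0.26, 0, 0.3089, 0.3], [-0.16, 0.2933, 0, 0.3089, 0.3], [-0.1667, 0.3067, 0, 0.3089, 0.3]]

```text
clock: 6.7
tcp_pos: [0.42, -0.133, 0.1174]
eef_rot: [[0.997, -0.082, -0.002], [-0.082, -0.997, 0.0], [-0.002, -0.0, -1.0]]
force: [-0.3, 0.5, -1.3]
width: 0.0599
grip_force: 6.4
```

To row units: 0.058 m / 0.75 = 0.0773, 0.056 m / 0.75 = 0.0747.

send_rows:
  motion:
    - [[0, 0, 0.0067, 0, 0.3], [0, 0, 0.024, 0, 0.3], [0, 0, 0.0453, 0, 0.3], [0, 0, 0.064, 0, 0.3], [0, 0, 0.0747, 0, 0.3], [0, 0, 0.0773, 0, 0.3], [0, 0, 0.0773, 0, 0.3], [0, 0, 0.0773, 0, 0.3]]

```text
clock: 7.5
tcp_pos: [0.422, -0.131, 0.0606]
eef_rot: [[0.997, -0.079, 0.001], [-0.079, -0.997, -0.0], [0.001, 0.0, -1.0]]
force: [1.2, 0.1, -0.9]
width: 0.0601
grip_force: 6.3
```

```bash
python3 - <<'E'
from h import *
s=ctrl.read_state();w=ctrl.get_calibration("wrist");im=ctrl.capture("wrist");sd=ctrl.capture("side");tp=ctrl.capture("top")
print(s["clock"],s["tcp_pos"],s["force"],s["width"],s["grip_force"],s["eef_rot"][:2,0])
np.savez("w4.npz",im=im,**w)
cv2.imwrite("pics/side4.png",sd[:,:,::-1]);cv2.imwrite("pics/top4.png",tp[:,:,::-1])
a=np.zeros((600,800,3),np.uint8)
a[:300,:400]=im[:300,120:520]
a[300:,:400]=cv2.resize(sd[240:345,240:380],(400,300),interpolation=cv2.INTER_CUBIC)
a[:480,400:]=cv2.resize(tp[230:326,360:440],(400,480),interpolation=cv2.INTER_CUBIC)
cv2.imwrite("pics/c4.png",a[:,:,::-1])
E
```

```text
7.5 [ 0.42198297 -0.13101734  0.06062166] [ 1.18422266  0.0978014  -0.94155503] 0.06011484325520671 6.348750254837796 [ 0.99690934 -0.07855483]
```

View pics/c4.png

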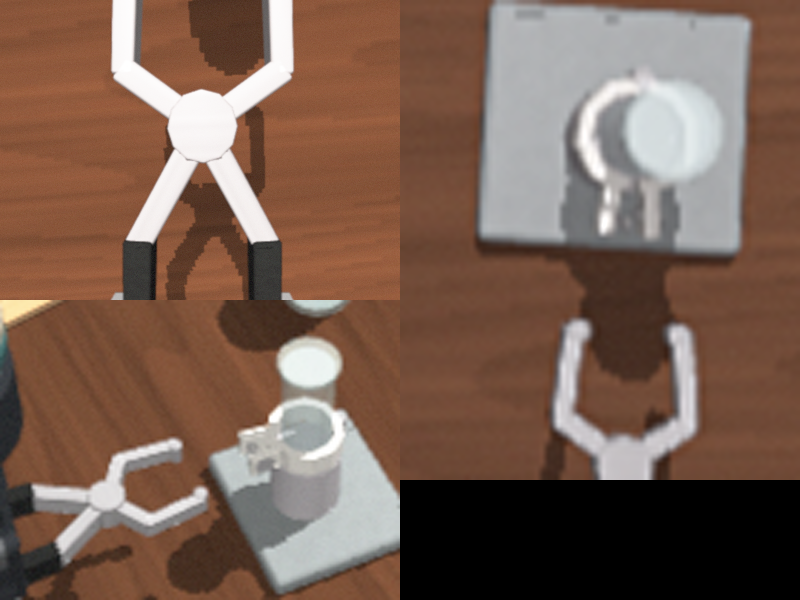

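The top crop shows the pins at (578,327) and (680,332), with the ear tips at (606,233) and (652,235). The pins straddle the ears laterally.

```bash
python3 - <<'E'
from h import *
s=ctrl.read_state();R=s["eef_rot"];p=s["tcp_pos"];c=ctrl.get_calibration("top");sd=ctrl.get_calibration("side")
f=lambda x,y,z:(R.T@(plane(c,360+(x-400)/5,230+y/5,z)-p)*1e3).round(1)
print("pins",f(578,327,.077),f(680,332,.077),"eartips",f(606,233,.078),f(652,235,.078))
k=400/140.
for nm,a,b,z in (("pinL",177,444,.077),("pinR",201,493,.077),("earR outer tip",247,458,.070)):
  o=(R.T@(plane(sd,240+a/k,240+(b-300)/k,z)-p)*1e3).round(1);print(nm,o)
E
```

```text
pins [126.6 -19.2 -16.1] [126.7  20.6 -16.1] eartips [163.6  -9.9 -17.1] [163.8   8.1 -17. ]
pinL [130.1 -20.3 -16.1]
pinR [129.   18.9 -16.1]
earR outer tip [166.    1.9  -9. ]
```

To row units: 0.04 m / 0.75 = 0.0533, -0.0005 m / 0.75 = -0.0007.

send_rows:
  motion:
    - [[0.0053, -0.0007, 0, 0, 0.3], [0.0147, -0.0007, 0, 0, 0.3], [0.024, -0.0007, 0, 0, 0.3], [0.0333, -0.0007, 0, 0, 0.3], [0.0427, -0.0007, 0, 0, 0.3], [0.0493, -0.0007, 0, 0, 0.3], [0.0533, -0.0007, 0, 0, 0.3], [0.0533, -0.0007, 0, 0, 0.3]]

```text
clock: 8.45
tcp_pos: [0.4618, -0.1339, 0.0601]
eef_rot: [[0.997, -0.079, 0.0], [-0.079, -0.997, -0.0], [0.0, 0.0, -1.0]]
force: [-0.7, -0.6, -0.8]
width: 0.0601
grip_force: 6.4
```

```bash
python3 - <<'E'
from h import *
s=ctrl.read_state();tp=ctrl.capture("top");sd=ctrl.capture("side")
print(s["clock"],s["tcp_pos"],s["force"],s["torque"],s["width"],s["grip_force"])
a=np.zeros((480,800,3),np.uint8)
a[:,:400]=cv2.resize(tp[240:300,380:430],(400,480),interpolation=cv2.INTER_CUBIC)
a[:300,400:]=cv2.resize(sd[260:335,290:390],(400,300),interpolation=cv2.INTER_CUBIC)
cv2.imwrite("pics/c5.png",a[:,:,::-1])
E
```

```text
8.45 [ 0.46181784 -0.13391084  0.06014459] [-0.72252548 -0.55835118 -0.76587608] [0.00825916 0.02347712 0.01353297] 0.06009438603729717 6.351476634736173
```

View pics/c5.png

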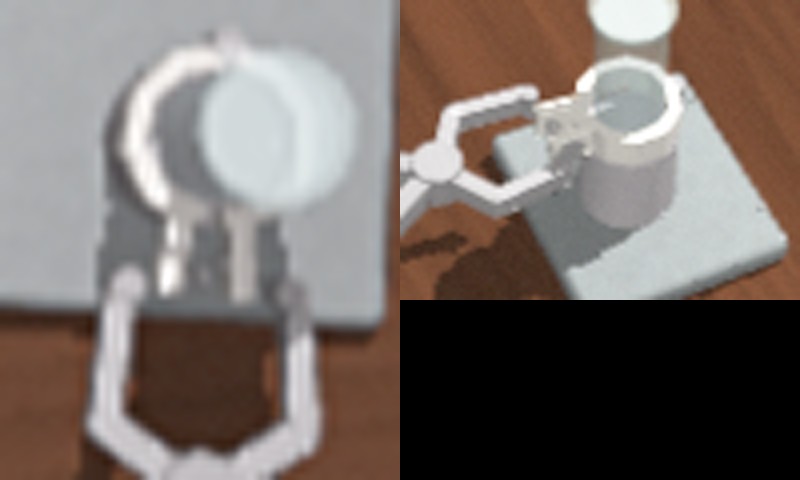

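```bash
python3 - <<'E'
from h import *
c=ctrl.get_calibration("top");d=ctrl.get_calibration("side")
t=lambda a,b,e,f:tri(ray(c,380+a/8,240+b/8),ray(d,290+(e-400)/4,260+f/4)).round(4)
print("pinR",t(294,292,572,152),"pinL",t(128,282,530,93),"fixed ear tip top",t(243,298,539,104),"pivot",t(205,462,436,160))
E
```

```text
pinR [ 0.5872 -0.1647  0.083 ] pinL [ 0.5899 -0.1248  0.0777] fixed ear tip top [ 0.584  -0.148   0.0992] pivot [ 0.5418 -0.1399  0.0792]
```

To row units: 0.002 m / 0.75 = 0.0027, 0.0018 m / 0.75 = 0.0024.

send_rows:
  motion:
    - [[0, 0.0004, 0, 0, 0.315], [0, 0.0008, 0, 0, 0.33], [0, 0.0012, 0, 0, 0.345], [0, 0.0016, 0, 0, 0.36], [0, 0.0019, 0, 0, 0.375], [0, 0.0021, 0, 0, 0.39], [0, 0.0024, 0, 0, 0.405], [0, 0.0027, 0, 0, 0.42]]
  newtons: 20

```text
clock: 9.35
tcp_pos: [0.461, -0.1357, 0.0602]
eef_rot: [[0.997, -0.079, -0.0], [-0.079, -0.997, 0.0], [-0.0, -0.0, -1.0]]
force: [0.7, 1.7, -0.9]
width: 0.0497
grip_force: 8.8
```

To row units: 0.0012 m / 0.75 = 0.0016, 0.001 m / 0.75 = 0.0013.

send_rows:
  motion:
    - [[0, 0.0004, 0, 0, 0.43], [0, 0.0007, 0, 0, 0.44], [0, 0.0011, 0, 0, 0.45], [0, 0.0013, 0, 0, 0.46], [0, 0.0016, 0, 0, 0.46], [0, 0.0016, 0, 0, 0.46], [0, 0.0016, 0, 0, 0.46], [0, 0.0016, 0, 0, 0.46]]

```text
clock: 10.15
tcp_pos: [0.4608, -0.1368, 0.0601]
eef_rot: [[0.997, -0.079, -0.001], [-0.079, -0.997, 0.0], [-0.001, -0.0, -1.0]]
force: [-0.8, 2.6, -0.5]
width: 0.0458
grip_force: 10.8
```

To row units: -0.001 m / 0.75 = -0.0013, -0.0009 m / 0.75 = -0.0012.

send_rows:
  motion:
    - [[0, -0.0004, 0, 0, 0.465], [0, -0.0008, 0, 0, 0.47], [0, -0.0012, 0, 0, 0.475], [0, -0.0013, 0, 0, 0.48], [0, -0.0013, 0, 0, 0.485], [0, -0.0013, 0, 0, 0.49], [0, -0.0013, 0, 0, 0.49], [0, -0.0013, 0, 0, 0.49]]

```text
clock: 10.95
tcp_pos: [0.4611, -0.1362, 0.0602]
eef_rot: [[0.997, -0.079, -0.0], [-0.079, -0.997, -0.0], [-0.0, 0.0, -1.0]]
force: [-2.7, -0.2, -1.6]
width: 0.0438
grip_force: 13.9
```

send_rows:
  motion:
    - [[0, 0, 0, 0, 0.495], [0, 0, 0, 0, 0.5], [0, 0, 0, 0, 0.5], [0, 0, 0, 0, 0.505], [0, 0, 0, 0, 0.505], [0, 0, 0, 0, 0.51], [0, 0, 0, 0, 0.51], [0, 0, 0, 0, 0.51]]

```text
clock: 11.75
tcp_pos: [0.4607, -0.1359, 0.0601]
eef_rot: [[0.997, -0.079, -0.001], [-0.079, -0.997, 0.0], [-0.001, -0.0, -1.0]]
force: [-4.8, -1.3, -1.6]
width: 0.0424
grip_force: 16.5
```

To row units: -0.001 m / 0.75 = -0.0013.

send_rows:
  motion:
    - [[-0.0013, 0, 0, 0, 0.515], [-0.0013, 0, 0, 0, 0.515], [-0.0013, 0, 0, 0, 0.52], [-0.0013, 0, 0, 0, 0.52], [-0.0013, 0, 0, 0, 0.525], [-0.0013, 0, 0, 0, 0.525], [-0.0013, 0, 0, 0, 0.53], [-0.0013, 0, 0, 0, 0.53]]
  newtons: 22

```text
clock: 12.55
tcp_pos: [0.4612, -0.1363, 0.0605]
eef_rot: [[0.997, -0.079, 0.002], [-0.079, -0.997, -0.001], [0.002, 0.001, -1.0]]
force: [0.9, -1.3, -1.1]
width: 0.0404
grip_force: 11.0
```

The force dropped from 16.5 to 11 N at 40.4 mm, so the stud is snapping in. I'll close a little further until it climbs on the stop.

send_rows:
  motion:
    - [[0, 0, 0, 0, 0.535], [0, 0, 0, 0, 0.535], [0, 0, 0, 0, 0.54], [0, 0, 0, 0, 0.54], [0, 0, 0, 0, 0.545], [0, 0, 0, 0, 0.545], [0, 0, 0, 0, 0.545], [0, 0, 0, 0, 0.545]]
  newtons: 22

```text
clock: 13.35
tcp_pos: [0.4603, -0.136, 0.0603]
eef_rot: [[0.997, -0.079, 0.0], [-0.079, -0.997, -0.0], [0.0, 0.0, -1.0]]
force: [0.8, -2.5, -1.2]
width: 0.0392
grip_force: 10.5
```

send_rows:
  motion:
    - [[0, 0, 0, 0, 0.55], [0, 0, 0, 0, 0.55], [0, 0, 0, 0, 0.555], [0, 0, 0, 0, 0.555], [0, 0, 0, 0, 0.56], [0, 0, 0, 0, 0.56], [0, 0, 0, 0, 0.56], [0, 0, 0, 0, 0.56]]
  newtons: 22

```text
clock: 14.15
tcp_pos: [0.46, -0.1359, 0.0602]
eef_rot: [[0.997, -0.079, -0.0], [-0.079, -0.997, 0.0], [-0.0, 0.0, -1.0]]
force: [0.2, -2.2, -0.9]
width: 0.0376
grip_force: 10.8
```

send_rows:
  motion:
    - [[0, 0, 0, 0, 0.565], [0, 0, 0, 0, 0.565], [0, 0, 0, 0, 0.57], [0, 0, 0, 0, 0.57], [0, 0, 0, 0, 0.575], [0, 0, 0, 0, 0.575], [0, 0, 0, 0, 0.575], [0, 0, 0, 0, 0.575]]
  newtons: 20

```text
clock: 14.95
tcp_pos: [0.4599, -0.1359, 0.0601]
eef_rot: [[0.997, -0.079, -0.001], [-0.079, -0.997, 0.0], [-0.001, -0.0, -1.0]]
force: [-0.3, -3.0, -1.3]
width: 0.0367
grip_force: 11.8
```

To row units: -0.0005 m / 0.75 = -0.0007.

send_rows:
  motion:
    - [[0, -0.0007, 0, 0, 0.58], [0, 0, 0, 0, 0.58], [0, 0, 0, 0, 0.585], [0, 0, 0, 0, 0.585], [0, 0, 0, 0, 0.59], [0, 0, 0, 0, 0.59], [0, 0, 0, 0, 0.59], [0, 0, 0, 0, 0.59]]
  newtons: 20

```text
clock: 15.75
tcp_pos: [0.4597, -0.1358, 0.0601]
eef_rot: [[0.997, -0.079, -0.001], [-0.079, -0.997, 0.0], [-0.001, -0.0, -1.0]]
force: [-3.2, -1.6, -1.2]
width: 0.0357
grip_force: 16.4
```

send_rows:
  motion:
    - [[0, 0, 0, 0, 0.595], [0, 0, 0, 0, 0.595], [0, 0, 0, 0, 0.6], [0, 0, 0, 0, 0.6], [0, 0, 0, 0, 0.6], [0, 0, 0, 0, 0.6], [0, 0, 0, 0, 0.6], [0, 0, 0, 0, 0.6]]
  newtons: 20

```text
clock: 16.55
tcp_pos: [0.4597, -0.1358, 0.0601]
eef_rot: [[0.997, -0.079, -0.001], [-0.079, -0.997, 0.0], [-0.001, -0.0, -1.0]]
force: [-5.1, -1.4, -1.4]
width: 0.0346
grip_force: 19.6
```

```bash
python3 - <<'E'
from h import *
s=ctrl.read_state();tp=ctrl.capture("top");sd=ctrl.capture("side")
print(s["clock"],s["force"],s["width"],s["grip_force"])
cv2.imwrite("pics/top6.png",tp[:,:,::-1]);cv2.imwrite("pics/side6.png",sd[:,:,::-1])
# brightness profile across ears, open vs now, row near the ear middle
t0=cv2.imread("pics/top0.png",0)
t1=cv2.cvtColor(tp,cv2.COLOR_RGB2GRAY)
for r in (272,274): print(r,t0[r,392:420],t1[r,392:420])
E
```

```text
16.55 [-5.14664549 -1.42505176 -1.43305817] 0.03462637994626668 19.554997058585286
272 [124 112 115 115 115 113 110 131 201 224 183 135 110 110 105 109 128 179
 178 163 120 111 111 114 170 172 170 169] [171 172 121 109 112 113 109 108 153 126 124 123 113 171 174 192 135 171
 173 158 107 113 117 110 165 168 166 166]
274 [123 112 116 117 117 116 108 140 249 250 191 120 110 134 117 104 119 180
 177 165 111 110 111 116 171 172 171 171] [173 173 122 111 114 110 105 118 205 184 138 124 107 171 175 190 131 172
 173 148 119 131 129 124 151 168 168 168]
```

send_rows:
  motion:
    - [[0, 0, 0, 0, 0.57], [0, 0, 0, 0, 0.54], [0, 0, 0, 0, 0.51], [0, 0, 0, 0, 0.48], [0, 0, 0, 0, 0.44], [0, 0, 0, 0, 0.4], [0, 0, 0, 0, 0.36], [0, 0, 0, 0, 0.32]]
  newtons: 20

```text
clock: 17.45
tcp_pos: [0.4602, -0.1359, 0.0602]
eef_rot: [[0.997, -0.079, 0.0], [-0.079, -0.997, -0.0], [0.0, 0.0, -1.0]]
force: [0.1, 0.5, -0.8]
width: 0.0581
grip_force: 6.5
```

To row units: -0.035 m / 0.75 = -0.0467, -0.03 m / 0.75 = -0.04.

send_rows:
  motion:
    - [[0, 0, 0, 0, 0.305], [0, 0, 0, 0, 0.3], [0, 0, 0, 0, 0.3], [-0.004, 0, 0, 0, 0.3], [-0.0133, 0, 0, 0, 0.3], [-0.0267, 0, 0, 0, 0.3], [-0.04, 0, 0, 0, 0.3], [-0.0467, 0, 0, 0, 0.3]]

```text
clock: 18.25
tcp_pos: [0.4233, -0.1326, 0.0601]
eef_rot: [[0.997, -0.079, -0.002], [-0.079, -0.997, 0.001], [-0.002, -0.0, -1.0]]
force: [-0.4, -0.6, -1.7]
width: 0.0597
grip_force: 6.3
```

```bash
python3 - <<'E'
from h import *
s=ctrl.read_state();tp=ctrl.capture("top");sd=ctrl.capture("side");w=ctrl.get_calibration("wrist");im=ctrl.capture("wrist")
print(s["clock"],s["force"],s["width"],s["grip_force"],s["tcp_pos"])
np.savez("w7.npz",im=im,**w)
a=np.zeros((600,800,3),np.uint8)
a[:480,:400]=cv2.resize(tp[240:312,380:440],(400,480),interpolation=cv2.INTER_CUBIC)
a[:300,400:]=cv2.resize(sd[260:335,290:390],(400,300),interpolation=cv2.INTER_CUBIC)
a[300:,400:]=im[:300,120:520]
cv2.imwrite("pics/c7.png",a[:,:,::-1])
t1=cv2.cvtColor(tp,cv2.COLOR_RGB2GRAY)
for r in (272,274): print(r,t1[r,392:420])
E
```

```text
18.25 [-0.36042709 -0.58691495 -1.72493903] 0.0596571663649126 6.339561383065302 [ 0.42331686 -0.13261962  0.06011353]
272 [175 174 122 111 115 113 114 114 115 114 114 109 120 179 175 148 128 177
 176 162 119 112 110 115 169 172 168 168]
274 [175 177 123 113 116 114 115 116 115 115 113 110 123 174 175 144 122 177
 176 153 109 110 110 115 169 173 170 170]
```

The ear profile stays closed after release: the ears are at columns 405–407 and 409–411, where they were at 400 and 410 when open. Next I'll check whether the pliers moved in the grip by comparing the wrist masks.

```bash
python3 - <<'E'
from h import *
for n in ("w3","w4","w7"):
    im=np.load(n+".npz")["im"];h=cv2.cvtColor(im,cv2.COLOR_RGB2HSV)
    m=((h[...,1]<40)&(h[...,2]>150));m[:,:200]=0;m[:,450:]=0;m[250:]=0
    m=max(blobs(m,500),key=lambda b:b[1][4])[0]
    g=cv2.erode(m.astype(np.uint8),np.ones((35,35)));ys,xs=np.nonzero(g)
    o=[n,m.sum(),"disc",xs.mean().round(1),ys.mean().round(1)]
    for r in (20,200,225): x=np.nonzero(m[r])[0];o+=[r,(x.min(),x.max())]
    print(*o)
E
```

```text
w3 15324 disc 321.8 125.9 20 (np.int64(233), np.int64(411)) 200 (np.int64(267), np.int64(377)) 225 (np.int64(254), np.int64(390))
w4 15611 disc 321.9 126.8 20 (np.int64(232), np.int64(412)) 200 (np.int64(267), np.int64(377)) 225 (np.int64(253), np.int64(390))
w7 15639 disc 323.5 126.2 20 (np.int64(235), np.int64(415)) 200 (np.int64(267), np.int64(378)) 225 (np.int64(254), np.int64(391))
```

To row units: -0.06 m / 0.75 = -0.08, -0.01 m / 0.75 = -0.0133.

send_rows:
  motion:
    - [[-0.0107, 0, -0.0027, 0, 0.3], [-0.0133, 0, -0.0133, 0, 0.3], [-0.0133, 0, -0.0293, 0, 0.3], [-0.0133, 0, -0.048, 0, 0.3], [-0.0133, 0, -0.064, 0, 0.3], [-0.0133, 0, -0.076, 0, 0.3], [-0.0133, 0, -0.08, 0, 0.3], [-0.0133, 0, -0.08, 0, 0.3]]

```text
clock: 19.2
tcp_pos: [0.4155, -0.1325, 0.1207]
eef_rot: [[0.997, -0.079, 0.001], [-0.079, -0.997, -0.001], [0.001, 0.001, -1.0]]
force: [0.6, -0.3, -0.6]
width: 0.0602
grip_force: 6.3
```

To row units: -0.255 m / 0.75 = -0.34, -0.243 m / 0.75 = -0.324, -13.9 degrees / 45 = -0.3089.

send_rows:
  motion:
    - [[0.004, -0.0133, 0, -0.0222, 0.3], [0.0173, -0.06, 0, -0.0889, 0.3], [0.0333, -0.1173, 0, -0.1556, 0.3], [0.0493, -0.1733, 0, -0.2222, 0.3], [0.0653, -0.2293, 0, -0.2889, 0.3], [0.0813, -0.2827, 0, -0.3089, 0.3], [0.0933, -0.324, 0, -0.3089, 0.3], [0.0973, -0.34, 0, -0.3089, 0.3]]

```text
clock: 20.0
tcp_pos: [0.5088, 0.1196, 0.1194]
eef_rot: [[0.986, 0.166, -0.0], [0.166, -0.986, 0.001], [-0.0, -0.001, -1.0]]
force: [-0.8, -1.1, -0.8]
width: 0.0599
grip_force: 6.3
```

To row units: 0.07 m / 0.75 = 0.0933, 0.068 m / 0.75 = 0.0907.

send_rows:
  motion:
    - [[0, 0, 0.0133, 0, 0.3], [0, 0, 0.0333, 0, 0.3], [0, 0, 0.0533, 0, 0.3], [0, 0, 0.0733, 0, 0.3], [0, 0, 0.0853, 0, 0.3], [0, 0, 0.0907, 0, 0.3], [0, 0, 0.0933, 0, 0.3], [0, 0, 0.0933, 0, 0.3]]

```text
clock: 20.8
tcp_pos: [0.5083, 0.1157, 0.0503]
eef_rot: [[0.987, 0.162, 0.0], [0.162, -0.987, -0.0], [0.0, 0.0, -1.0]]
force: [0.8, 0.2, -0.7]
width: 0.0599
grip_force: 6.3
```

```bash
python3 - <<'E'
from h import *
s=ctrl.read_state();R=s["eef_rot"];p=s["tcp_pos"];w=ctrl.get_calibration("wrist")
print(s["clock"],p,R[:2,0],np.degrees(np.arctan2(R[1,0],R[0,0])),s["force"],s["width"],s["grip_force"])
print("shift to original",R.T@(np.array([.5083,.1163,.031])-p))
E
```

```text
20.8 [0.50832402 0.11570791 0.05027135] [0.98672458 0.16240255] 9.34637664705554 [ 0.75881283  0.22021649 -0.71535488] 0.05993143785395739 6.338394210033584
shift to original [ 7.07635527e-05 -5.92538220e-04  1.92712249e-02]
```

send_rows:
  motion:
    - [[0, -0.0008, 0.0067, 0, 0.3], [0, -0.0008, 0.0133, 0, 0.3], [0, -0.0008, 0.0173, 0, 0.3], [0, -0.0008, 0.02, 0, 0.3], [0, -0.0008, 0.0213, 0, 0.3], [0, -0.0008, 0.0227, 0, 0.3], [0, -0.0008, 0.0233, 0, 0.3], [0, -0.0008, 0.0233, 0, 0.3]]

```text
clock: 21.6
tcp_pos: [0.5082, 0.1167, 0.0327]
eef_rot: [[0.987, 0.163, 0.0], [0.163, -0.987, -0.0], [0.0, 0.0, -1.0]]
force: [-0.6, -0.3, -0.7]
width: 0.06
grip_force: 6.3
```

To row units: 0.002 m / 0.75 = 0.0027, 0.0015 m / 0.75 = 0.002.

send_rows:
  motion:
    - [[0, 0, 0.0007, 0, 0.3], [0, 0, 0.0013, 0, 0.3], [0, 0, 0.002, 0, 0.3], [0, 0, 0.0027, 0, 0.3], [0, 0, 0.0027, 0, 0.3], [0, 0, 0.0027, 0, 0.3], [0, 0, 0.0027, 0, 0.3], [0, 0, 0.0027, 0, 0.3]]

```text
clock: 22.4
tcp_pos: [0.5082, 0.1166, 0.0308]
eef_rot: [[0.987, 0.163, 0.0], [0.163, -0.987, -0.0], [0.0, 0.0, -1.0]]
force: [-1.1, -0.4, 0.2]
width: 0.0597
grip_force: 6.3
```

To row units: 0.001 m / 0.75 = 0.0013, 0.0009 m / 0.75 = 0.0012.

send_rows:
  motion:
    - [[0, 0, 0.0004, 0, 0.3], [0, 0, 0.0008, 0, 0.3], [0, 0, 0.0012, 0, 0.3], [0, 0, 0.0013, 0, 0.3], [0, 0, 0.0013, 0, 0.3], [0, 0, 0.0013, 0, 0.3], [0, 0, 0.0013, 0, 0.3], [0, 0, 0.0013, 0, 0.3]]

```text
clock: 23.2
tcp_pos: [0.5082, 0.1166, 0.0306]
eef_rot: [[0.987, 0.163, 0.0], [0.163, -0.987, -0.0], [0.0, 0.0, -1.0]]
force: [-1.6, 0.1, 7.7]
width: 0.0601
grip_force: 6.4
```

send_rows:
  motion:
    - [[0, 0, 0, 0, 0.28], [0, 0, 0, 0, 0.26], [0, 0, 0, 0, 0.23], [0, 0, 0, 0, 0.2], [0, 0, 0, 0, 0.15], [0, 0, 0, 0, 0.1], [0, 0, 0, 0, 0.05], [0, 0, 0, 0, 0]]

```text
clock: 24.0
tcp_pos: [0.5082, 0.1166, 0.0297]
eef_rot: [[0.987, 0.163, 0.0], [0.163, -0.987, -0.0], [-0.0, 0.0, -1.0]]
force: [0.8, -0.5, 0.2]
width: 0.0854
grip_force: 0.0
```

To row units: -0.13 m / 0.75 = -0.1733, -0.12 m / 0.75 = -0.16.

send_rows:
  motion:
    - [[0, 0, 0, 0, 0], [0, 0, 0, 0, 0], [-0.0013, 0, -0.0133, 0, 0], [-0.0013, 0, -0.04, 0, 0], [-0.0013, 0, -0.08, 0, 0], [-0.0013, 0, -0.12, 0, 0], [-0.0013, 0, -0.16, 0, 0], [-0.0013, 0, -0.1733, 0, 0]]

```text
clock: 24.8
tcp_pos: [0.509, 0.1167, 0.1635]
eef_rot: [[0.987, 0.163, 0.007], [0.163, -0.987, 0.001], [0.007, 0.001, -1.0]]
force: [0.3, 0.5, 0.6]
width: 0.0852
grip_force: 0.0
```

To row units: -0.001 m / 0.75 = -0.0013.

send_rows:
  motion:
    - [[0, 0, -0.0013, 0, 0], [0, 0, -0.0013, 0, 0], [0, 0, -0.0013, 0, 0], [0, 0, -0.0013, 0, 0], [0, 0, -0.0013, 0, 0], [0, 0, -0.0013, 0, 0], [0, 0, -0.0013, 0, 0], [0, 0, -0.0013, 0, 0]]

```text
clock: 25.6
tcp_pos: [0.5072, 0.1165, 0.1606]
eef_rot: [[0.987, 0.163, -0.0], [0.163, -0.987, -0.0], [-0.0, 0.0, -1.0]]
force: [1.0, -0.4, 0.2]
width: 0.0853
grip_force: 0.0
```

```bash
python3 - <<'E'
from h import *
s=ctrl.read_state();im=ctrl.capture("wrist");tp=ctrl.capture("top");sd=ctrl.capture("side")
print(s["clock"],s["tcp_pos"],s["force"],s["width"])
a=np.zeros((600,800,3),np.uint8)
a[:300,:400]=im[:300,120:520]
a[300:,:400]=cv2.resize(sd[180:270,190:310],(400,300),interpolation=cv2.INTER_CUBIC)
a[:300,400:]=cv2.resize(tp[225:300,360:460],(400,300),interpolation=cv2.INTER_CUBIC)
a[300:,400:]=cv2.resize(sd[262:337,295:395],(400,300),interpolation=cv2.INTER_CUBIC)
cv2.imwrite("pics/c8.png",a[:,:,::-1])
E
```

```text
25.6 [0.50718268 0.11648934 0.16061656] [ 0.96727513 -0.44056998  0.1739312 ] 0.08528524352751496
```

View pics/c8.png

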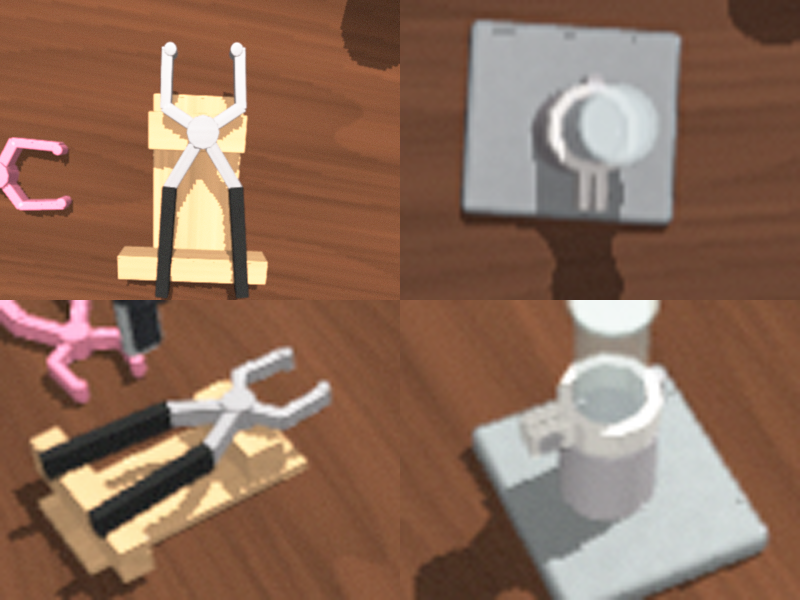

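The final view shows the pliers open and flat on both bars, with the pivot at crop (203,131) and the pins at (170,48) and (237,48), matching how they lay before. The collar is shut, its ears parallel at (588,190) and (601,190), so I'm handing in.

```bash
python3 -c "
from station import ctrl
print(ctrl.job_done())"
```

```text
the job is handed in; nothing more can be done
None
```

The collar is clicked shut and stayed shut after release, and the pliers are back on the rest, open and flat on both bars; I handed the job in at about 26 s, and no verdict was returned.

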